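Weight the glue press on a turned cup

TASK

The inlay glued into the bottom of the turned cup has to be pressed while it sets. With the weight hanger standing on the bench, slide both large slotted weights onto it one on the other, their slots facing opposite ways so that they cannot slide off; then hang the loaded hanger by its ball head in the notched end of the press arm and ease the arm down with it, never letting it drop, until the foot rests on the inlay at the bottom of the cup. Leave the press loaded like that, and do not disturb the cup or anything else on the bench.

Things in the scene. Friction and masses are not known exactly. Their poses are not given: they have to be found in the camera images.
- hanger: Bare steel weight hanger, 78 mm tall, 0.22 kg, standing loose: round base plate 50 mm across, 8 mm thick; stem 10 mm thick up to 51 mm; head 24 mm across, rounded underneath (51 to 62 mm) with a knurled upright barrel from 62 mm to the flat top at 78 mm, to be gripped from above. Origin: centre of the underside; z along the stem.
- weight_a: One of two equal large slotted weights: dark iron discs 64 mm across, 12 mm thick, about 0.26 kg, lying flat on the bench. A 15 mm wide slot runs from the rim to a round end at the centre, so the hanger's stem sits in the middle of the disc. Origin: centre of the underside; x points from the centre out through the slot's mouth, z up. Either may go on first.
- weight_b: The other large slotted weight, the same in size, shape and axes as weight_a.
- slot_a (a point): The mouth of weight_a's slot: on its rim, 32 mm from the centre along x, at half thickness (6 mm up).
- slot_b (a point): The mouth of weight_b's slot: on its rim, 32 mm from the centre along x, at half thickness (6 mm up).
- hanger_neck (a point): Point on the hanger's axis 52 mm above its underside, at the top of the stem inside the rounded underside of the head; lies within a few mm of notch when the hanger hangs there.
- press_arm (a joint): Angle of the press arm, rad: -0.15 = raised against its stop (start); 0 = level, foot resting on the inlay (it stops there, within 0.01); grows as the notched end goes down. The counterweight on its tail holds the empty arm up with about 3 N at the notch. It swings almost freely: a loaded hanger let go with the arm up makes it drop hard.
- notch (a point): Seat of the hanger's head, on top of the 6 mm fork plate (44 mm wide) at the press arm's end; tilts with the arm; x along the arm to the pivot, which is 280 mm off along x, 16 mm lower along z, 115 mm above the bench. The 14 mm notch opens to -x, runs from 8 mm inward to 24 mm outward, flared in the last 8 mm; a 2 mm lip crosses each tine 13 to 17 mm out. The tube below ends 44 mm inward.
- foot (a point): Underside of the foot (30 mm across) of the presser rod, 140 mm from the pivot along the arm; it hangs inside the cup.
- inlay (a point): Top of the dark inlay in the bottom of the cup on the press, which the foot comes down on.
- cup: The turned wooden cup on the press, 89 mm across and 74 mm tall, with a ring handle, standing loose between four cleats 18 mm above the bench. Origin: centre of its underside, z up.
- small_weight: A small slotted weight, 44 mm across and 10 mm thick: not needed, leave it.
- sanding_block: Cork sanding block, 62 x 105 x 28 mm: leave it.
- offcut: Square wooden offcut, 160 x 45 x 45 mm: leave it.
- chisel: Wood chisel, 240 mm long, lying: leave it.
- glue: Glue bottle, 60 mm across and 160 mm tall, standing: leave it.
- spare_cup: A second turned cup standing on the bench, 89 mm across and 74 mm tall: leave it.

How it is judged (in metres and radians):
On the way, in this order (a step that is already met when the one before it is completed fails the run):
1. one large weight lies on the base of the hanger, the stem in its slot, while the hanger stands on the bench (height (world z) of hanger below 0.006 m and angle between hanger's own z axis and vertical below 0.1 rad and ((x of weight_a in the frame of hanger between -0.008 and 0.008 m and y of weight_a in the frame of hanger between -0.008 and 0.008 m and z of weight_a in the frame of hanger between 0.004 and 0.025 m) or (x of weight_b in the frame of hanger between -0.008 and 0.008 m and y of weight_b in the frame of hanger between -0.008 and 0.008 m and z of weight_b in the frame of hanger between 0.004 and 0.025 m))), for 0.2 s.
2. both large weights lie on the standing hanger, their slots facing opposite ways (120 degrees or more apart) (height (world z) of hanger below 0.006 m and angle between hanger's own z axis and vertical below 0.1 rad and x of weight_a in the frame of hanger between -0.008 and 0.008 m and y of weight_a in the frame of hanger between -0.008 and 0.008 m and z of weight_a in the frame of hanger between 0.004 and 0.025 m and x of weight_b in the frame of hanger between -0.008 and 0.008 m and y of weight_b in the frame of hanger between -0.008 and 0.008 m and z of weight_b in the frame of hanger between 0.004 and 0.025 m and x of slot_b in the frame of weight_a below -0.016 m), for 0.2 s.
3. the loaded hanger's head is in the notch of the press arm (x of weight_a in the frame of hanger between -0.008 and 0.008 m and y of weight_a in the frame of hanger between -0.008 and 0.008 m and z of weight_a in the frame of hanger between 0.004 and 0.025 m and x of weight_b in the frame of hanger between -0.008 and 0.008 m and y of weight_b in the frame of hanger between -0.008 and 0.008 m and z of weight_b in the frame of hanger between 0.004 and 0.025 m and x of slot_b in the frame of weight_a below -0.016 m and distance between hanger_neck and notch below 0.012 m), for 0.1 s.
At the end, for the whole second after the job is handed in: Both large weights lie on the hanger (within 8 mm of its axis), slots 120 degrees or more apart; it hangs at rest within 0.15 rad of upright, neck within 12 mm of the notch seat; arm down (above -0.02 rad), foot within 12 mm of the inlay's centre, cup upright (all of step 3 and value of joint press_arm above -0.02 rad and angle between hanger's own z axis and vertical below 0.15 rad and linear speed of hanger below 0.03 m/s and angular speed of hanger below 0.5 rad/s and horizontal distance between foot and inlay below 0.012 m and angle between cup's own z axis and vertical below 0.06 rad); the robot touches nothing.
It fails at once if the press arm drops or is slammed down (faster than 1.2 rad/s) (velocity of joint press_arm above 1.2 rad/s).
It fails at once if the cup on the press is tipped or shifted by more than 15 mm (distance of cup from where it was at the start of the episode above 0.015 m or angle between cup's own z axis and vertical above 0.2 rad).
It fails at once if something else on the bench is moved by more than 30 mm (distance of any of small_weight, sanding_block, offcut, chisel, glue, spare_cup from where it was at the start of the episode above 0.03 m).
It also fails if it takes over 72 s, if anything falls off the work surface, if the arm or the gripper's body presses on something with over 40 N, if the wrist force passes 120 N, or if a joint passes its speed limit or range.

ROBOT

A 6-joint arm with a two-finger parallel gripper is mounted at the origin on the work surface. World frame = base frame: x ahead of the robot, y to its left, z up, the work surface at z = 0. Lengths are in mm, angles in rad, forces in N, time in s.
With the tool pointing down it reaches from about 275 to 1000 mm from the base axis. Payload 8.4 kg.
Tool frame: the origin (TCP) lies between the finger pads; the fingertips stand 22 mm ahead of it and the grasp point (between the pads) lies 3 mm ahead of it (r.nose_length is the z of the fingertips in the tool frame, in mm); z points along the fingers, y is the line along which they close (so a half turn about z gives the same grasp; the last joint's range is limited). The gripper opens to 85 mm and grips with 20 to 120 N. Pads are 22 mm wide; open, the fingers measure 114 mm over their backs; the gripper's body (76 mm by 85 mm) begins 54 mm behind the grasp point. The pads swing forward as they close: fully open they stand 13 mm farther back than shut.
Start: joints at [1.265, 0.353, 1.633, -0, 1.155, -0.002], TCP at [186.966, 596.382, 253.281] pointing down, gripper open.
Joint ranges: [-2.63, 2.63], [-0.92, 2.1], [0.06, 2.66], [-1.3, 4.44], [0, 2.69], [-3.02, 3.02]. Speed limits (rad/s): [2.22, 2.22, 2.79, 3.14, 3.14, 3.14].

INTERFACE

Orientations are given as [roll, pitch, yaw] about the fixed x, y, z axes, in that order (R = Rz(yaw) Ry(pitch) Rx(roll)).
In Python, from rig import r gives the robot as it stands.
- The arm moves only by the shell command python3 steer.py 'ROWS' [FORCE]. ROWS is a JSON list of rows, 1 to 5 of them, each of 7 numbers: a rotation vector rx, ry, rz in rad, then dx, dy, dz in mm, then the opening from 0.0 (shut) to 1.0 (fully open); each row shifts and turns the commanded pose from where the row before left it, along the tool's axes as they then stand; what a row does not reach is not made up. A row lasts 1/12 s, in which the tool goes at most 41.7 mm and 0.125 rad, less where a joint would pass 70% of its speed; a pose out of reach is approached as far as the arm can. The fingers move at their own pace and stop on an object; FORCE is the grip in N (left out, the last holds). Time passes only in rows, so rows that do not move let the fingers close. It prints the time, the measured TCP pose, the force, the opening and the grip force at its end. Input that does not fit is refused with a message, and nothing moves.
- r.sense(): the state, without advancing time (a new reading comes with each control period).
- r.grab_frame(name): name is "scene" or "side" or "wrist"; returns the picture (400x640x3 uint8, red, green, blue); there is no depth.
- r.camera_params(name): a dict with "fx", "fy", "cx", "cy" (pixels), "dist_coeffs" ([k1, k2, p1, p2, k3] as OpenCV has them; the pictures are not rectified), "rvec" (rotation vector, rad) and "tvec" (3), from world to camera coordinates, as OpenCV has them. Camera axes: x right, y down, z forward; pixel columns grow to the right and rows downward; lengths in mm; the calibration is good to about 2 mm. A picture is of the moment at which its call begins: read the wrist's pose just before it. camera_params takes no time and is no camera call; for the wrist camera it gives the pose at the moment of the call.
- r.sign_off(): hands the job in; it is judged then, once.
The state is a dict: "clock": time; "qpos": joint angles; "qvel": joint speeds; "joint_efforts": joint torques, N m; "eef_pos": TCP position; "tcp_rot": TCP orientation; "contact_force": force on the tool from outside, world axes, zero at the start; "wrist_torque": the same for the moment, N m; "opening": opening from 0.0 (shut) to 1.0 (fully open); "grasp_force": force on a finger pad.
Only numpy, scipy, OpenCV 4.12 (cv2) and the standard library are available. Lean on these libraries where they do the work, as an engineer would, in place of code of your own. Each camera call takes 0.05 s, during which the arm holds its last target. There are 200 camera calls.

## Working session

There is one attempt and no reset: what is moved stays moved. The work goes in short steps, Python scripts to look and compute and a shell command to move; the robot and the scene stay as the last step left them, time stands still between calls to the robot, and variables do not carry over. Pictures are saved under pics/ and viewed, at most 10 in all, crops included, and the job is handed in when it is done.

```bash
ls; mkdir -p pics; python3 - <<'E'
from rig import r
import cv2
s=r.sense();print(s)
for n in("scene","side","wrist"):
    print(n,r.camera_params(n)); cv2.imwrite(f"pics/{n}0.png",r.grab_frame(n)[:,:,::-1])
E
```

```text
pics
rig.py
steer.py
{'clock': 0.0, 'qpos': array([ 1.26462241e+00,  3.53634507e-01,  1.63415766e+00, -1.04131555e-05,
        1.15518328e+00, -2.38358262e-03]), 'qvel': array([-0.00120884,  0.00049785, -0.00062885, -0.00010855,  0.00100188,
        0.00069736]), 'joint_efforts': array([ 1.11228772e-03, -6.05238891e+01, -3.42071629e+01,  6.17781734e-05,
        8.80811247e-03, -1.88150040e-05]), 'eef_pos': array([186.81847054, 595.95096722, 252.56010956]), 'tcp_rot': array([-3.14020985e+00,  6.22483482e-06,  2.83780653e+00]), 'contact_force': array([0.61725334, 0.28671095, 0.30082326]), 'wrist_torque': array([0.00692137, 0.03795817, 0.00223926]), 'grasp_force': 0.0, 'opening': 0.9964677763779524}
scene {'fx': 446.88481493691455, 'fy': 446.88481493691455, 'cx': 320.910278590198, 'cy': 196.00941825492347, 'dist_coeffs': array([0.01905469, 0.        , 0.        , 0.        , 0.        ]), 'rvec': array([ 0.76983269,  2.41680853, -1.325022  ]), 'tvec': array([ 459.97919209,  -79.81234252, 1393.54920048])}
side {'fx': 422.9379360640555, 'fy': 422.9379360640555, 'cx': 315.39877708474785, 'cy': 205.54275791028203, 'dist_coeffs': array([-0.03252506,  0.        ,  0.        ,  0.        ,  0.        ]), 'rvec': array([ 2.40023086, -0.52618419,  0.20550081]), 'tvec': array([-490.57239042,  241.1957596 , 1255.24695526])}
wrist {'fx': 347.4612464298285, 'fy': 347.4612464298285, 'cx': 321.0983241491826, 'cy': 197.95594082625968, 'dist_coeffs': array([-0.07383522,  0.        ,  0.        ,  0.        ,  0.        ]), 'rvec': array([-2.33614827, -1.7131164 , -0.247899  ]), 'tvec': array([-624.53771957,  -36.42587109,  379.58455621])}
```

View pics/scene0.png

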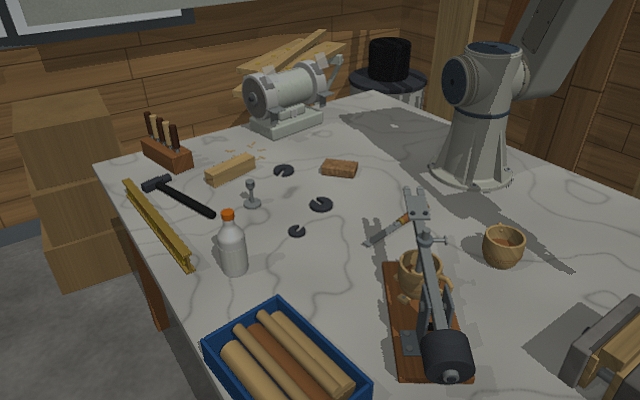

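View pics/side0.png

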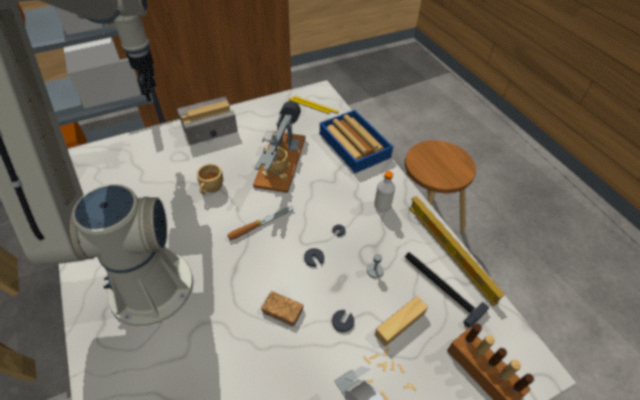

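The scene view shows the hanger at (252,195), large weights at (284,170) and (320,204), the small one at (297,231), and the notch end at about (418,205). In the side view the hanger is at (376,266), the weights at (343,321) and (314,257), the small one at (339,230), and the fork near (266,158).

```bash
cat > h.py <<'E'
import numpy as np, cv2
from scipy.spatial.transform import Rotation as Ro
def ray(P,uv):
    K=np.array([[P['fx'],0,P['cx']],[0,P['fy'],P['cy']],[0,0,1]])
    n=cv2.undistortPoints(np.array(uv,float).reshape(-1,1,2),K,np.array(P['dist_coeffs'])).reshape(-1,2)
    R=cv2.Rodrigues(np.array(P['rvec']))[0]
    d=np.c_[n,np.ones(len(n))]@R
    return -R.T@np.array(P['tvec']),d/np.linalg.norm(d,axis=1)[:,None]
def plane(P,uv,z):
    c,d=ray(P,uv); return c+d*((z-c[2])/d[:,2])[:,None]
def tri(obs):  # [(P,uv),...] -> point, residuals
    A=np.zeros((3,3));b=np.zeros(3);L=[]
    for P,uv in obs:
        c,d=ray(P,uv);M=np.eye(3)-np.outer(d[0],d[0]);A+=M;b+=M@c;L.append((M,c))
    x=np.linalg.solve(A,b);return x,[np.linalg.norm(M@(x-c)) for M,c in L]
def proj(P,X):
    K=np.array([[P['fx'],0,P['cx']],[0,P['fy'],P['cy']],[0,0,1]])
    return cv2.projectPoints(np.array(X,float).reshape(-1,1,3),np.array(P['rvec']),np.array(P['tvec']),K,np.array(P['dist_coeffs']))[0].reshape(-1,2)
def tool(s,target,yaw=None):
    "delta to target (mm) in tool axes"
    R=Ro.from_euler('xyz',s['tcp_rot']);return R.inv().apply(np.array(target)-s['eef_pos'])
E
python3 - <<'E'
from rig import r
from h import *
S,D=r.camera_params("scene"),r.camera_params("side")
np.set_printoptions(precision=1,suppress=True)
for n,a,b in (("w1",(284,170),(343,321)),("w2",(320,204),(314,257)),("small",(297,231),(339,230)),("hang",(250,183),(377,259)),("hbase",(253,204),(375,272)),("fork",(418,208),(264,160)),("cw",(447,355),(291,110)),("offcut",(231,170),(402,320)),("sand",(339,168),(283,308)),("glue",(228,214),(389,176)),("knob",(427,240),(270,149))):
    print(n,*tri([(S,a),(D,b)]))
P=r.camera_params("wrist");c,d=ray(P,[(320,200)]);print(c,d, plane(P,[(0,0),(640,0),(640,400),(0,400)],0))
E
```

```text
w1 [ 468.7 -336.5    3.9] [np.float64(1.3508464061834986), np.float64(1.3508464061833334)]
w2 [ 485.8 -110.7    4.8] [np.float64(1.0044835847363893), np.float64(1.004483584736454)]
small [603.9 -47.1   2.8] [np.float64(0.9790341658190521), np.float64(0.9790341658188113)]
hang [ 634.2 -230.1   66.8] [np.float64(0.2932384110580534), np.float64(0.29323841105789267)]
hbase [ 633.4 -232.4   -3.2] [np.float64(1.6916890852420186), np.float64(1.6916890852419901)]
fork [452.8 209.3 155.3] [np.float64(1.5681220525962571), np.float64(1.5681220525963324)]
cw [656.3 475.3 108.3] [np.float64(0.8688128220472324), np.float64(0.8688128220471666)]
offcut [ 614.6 -408.8   19.6] [np.float64(2.169860562511367), np.float64(2.1698605625109777)]
sand [ 329.9 -233.4   11.8] [np.float64(0.5426928831811454), np.float64(0.5426928831810172)]
glue [789.8 -16.2 149.8] [np.float64(1.3052015628100992), np.float64(1.3052015628104372)]
knob [495.8 277.1 131.9] [np.float64(0.6007234185949326), np.float64(0.6007234185948885)]
[118.  618.3 373.3] [[ 0.3 -0.1 -1. ]] [[-86.9 325.8   0. ]
 [117.2 970.8   0. ]
 [687.4 960.2   0. ]
 [388.1   4.    0. ]]
```

View pics/wrist0.png

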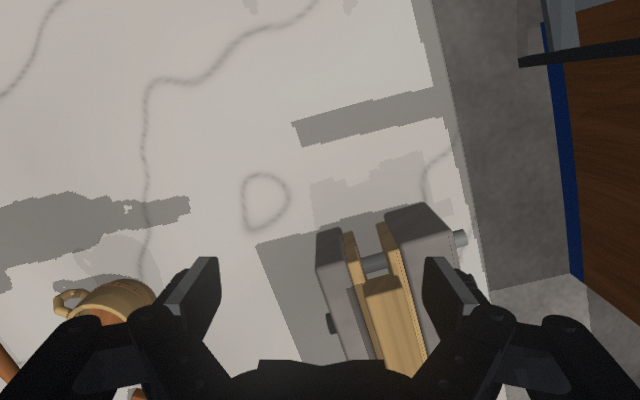

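The wrist view shows only the spare cup and a vice at the start pose. I'll move the camera over the weights and hanger.

```bash
python3 steer.py '[[0, 0, 0, -22, -27, -3, 1], [0, 0, 0, -22, -27, -3, 1], [0, 0, 0, -22, -27, -3, 1], [0, 0, 0, -22, -27, -3, 1], [0, 0, 0, -22, -27, -3, 1]]' 40 && python3 steer.py '[[0, 0, 0, -22, -27, -3, 1], [0, 0, 0, -22, -27, -3, 1], [0, 0, 0, -22, -27, -3, 1], [0, 0, 0, -22, -27, -3, 1], [0, 0, 0, -22, -27, -3, 1]]' && python3 steer.py '[[0, 0, 0, -22, -27, -3, 1], [0, 0, 0, -22, -27, -3, 1], [0, 0, 0, -22, -27, -3, 1], [0, 0, 0, -22, -27, -3, 1], [0, 0, 0, -22, -27, -3, 1]]' && python3 steer.py '[[0, 0, 0, -22, -27, -3, 1], [0, 0, 0, -22, -27, -3, 1], [0, 0, 0, -22, -27, -3, 1], [0, 0, 0, -22, -27, -3, 1], [0, 0, 0, -22, -27, -3, 1]]' && python3 steer.py '[[0, 0, 0, -22, -27, -3, 1], [0, 0, 0, -22, -27, -3, 1], [0, 0, 0, -22, -27, -3, 1], [0, 0, 0, -22, -27, -3, 1], [0, 0, 0, 0, 0, 0, 1]]'
python3 - <<'E'
from rig import r
import cv2,pickle
s=r.sense();P=r.camera_params("wrist");f=r.grab_frame("wrist")
pickle.dump((s,P,f),open("w1.pkl","wb"));cv2.imwrite("pics/w1.png",f[:,:,::-1])
print(s['eef_pos'],s['tcp_rot'],s['qpos'],s['clock'],r.nose_length)
E
```

```text
clock: 0.57
eef_pos: [251.7, 433.0, 268.1]
tcp_rot: [-3.141, -0.0, 2.838]
contact_force: [1.0, -0.4, 0.5]
opening: 0.998
grasp_force: 0.0
clock: 0.98
eef_pos: [316.2, 271.3, 283.4]
tcp_rot: [-3.142, 0.0, 2.838]
contact_force: [0.5, 0.2, -0.6]
opening: 1.001
grasp_force: 0.0
clock: 1.4
eef_pos: [380.8, 109.5, 298.5]
tcp_rot: [3.141, 0.0, 2.838]
contact_force: [0.5, 0.6, -0.1]
opening: 1.002
grasp_force: 0.0
clock: 1.82
eef_pos: [445.4, -52.4, 313.4]
tcp_rot: [3.142, 0.0, 2.838]
contact_force: [-0.3, 0.8, 0.5]
opening: 0.999
grasp_force: 0.0
clock: 2.23
eef_pos: [498.9, -184.8, 325.6]
tcp_rot: [-3.14, 0.002, 2.835]
contact_force: [-0.4, 0.7, -0.3]
opening: 1.004
grasp_force: 0.0
[ 498.8914086  -184.78409392  325.55824183] [-3.13973505e+00  2.33929608e-03  2.83520038e+00] [-0.35649413  0.14135097  1.74757565 -0.00183141  1.25023714 -1.62032106] 2.2333 22.0
```

View pics/w1.png

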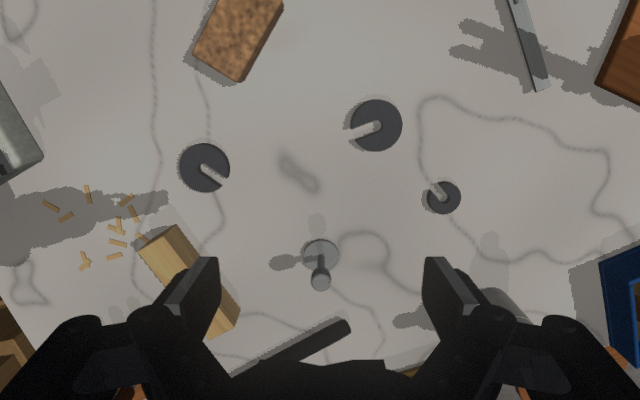

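The wrist view shows weight 1 at (205,167) with its slot toward (228,182), weight 2 at (376,125) with its slot toward (346,133), and the hanger base at (321,253) with its head top near (320,278).

```bash
cat >> h.py <<'E'
def mask(f,roi,hi=95):
    x0,y0,x1,y1=roi;m=np.zeros(f.shape[:2],np.uint8)
    m[y0:y1,x0:x1]=(f[y0:y1,x0:x1].max(2)<hi)*255
    n,l,st,c=cv2.connectedComponentsWithStats(m);k=1+np.argmax(st[1:,4]);return (l==k).astype(np.uint8)
def disc(P,f,roi,z=12.,hi=80,R=32):
    "weight centre (top plane), radius, slot heading, from rim points cast on plane z"
    m=mask(f,roi,hi);c=max(cv2.findContours(m,cv2.RETR_EXTERNAL,cv2.CHAIN_APPROX_NONE)[0],key=len)
    h=cv2.convexHull(c);hm=np.zeros_like(m);cv2.fillPoly(hm,[h],1)
    g=cv2.morphologyEx(hm&(1-m),cv2.MORPH_OPEN,np.ones((3,3)))
    X=plane(P,c.reshape(-1,2),z)[:,:2]
    ctr,rad=cv2.minEnclosingCircle(X.astype(np.float32))
    s=plane(P,np.argwhere(g)[:,::-1],z)[:,:2]
    for _ in range(10):
        d=np.linalg.norm(X-ctr,axis=1);k=abs(d-rad)<2
        A=np.c_[2*X[k],np.ones(k.sum())];q=np.linalg.lstsq(A,(X[k]**2).sum(1),rcond=None)[0]
        ctr=q[:2];rad=np.sqrt(q[2]+ctr@ctr)
    v=s-ctr;v=v[(np.linalg.norm(v,axis=1)<30)];u=v.mean(0)
    return ctr,rad,np.arctan2(u[1],u[0]),len(v)
E
python3 - <<'E'
from h import *
import pickle
s,P,f=pickle.load(open("w1.pkl","rb"));np.set_printoptions(precision=1,suppress=True)
for n,roi in(("w1",(165,130,245,205)),("w2",(330,85,420,165)),("small",(415,170,475,225))):
    print(n,disc(P,f,roi,10 if n=="small" else 12))
print("headtop78",plane(P,[(320,281)],78),"base8",plane(P,[(321,253)],8))
g=cv2.resize(f[225:310,270:370],None,fx=6,fy=6,interpolation=cv2.INTER_CUBIC);cv2.imwrite("pics/hz.png",g[:,:,::-1])
E
```

```text
w1 (array([ 469.8, -333.6]), np.float64(31.89947431255609), np.float64(0.6272767824168435), 222)
w2 (array([ 485.2, -110. ]), np.float64(31.12547916002641), np.float64(-1.5607179041148829), 314)
small (array([602.9, -48.7]), np.float64(21.840948802009365), np.float64(-2.6726228566723735), 169)
headtop78 [[ 633.5 -229.2   78. ]] base8 [[ 630.8 -227.3    8. ]]
```

View pics/hz.png

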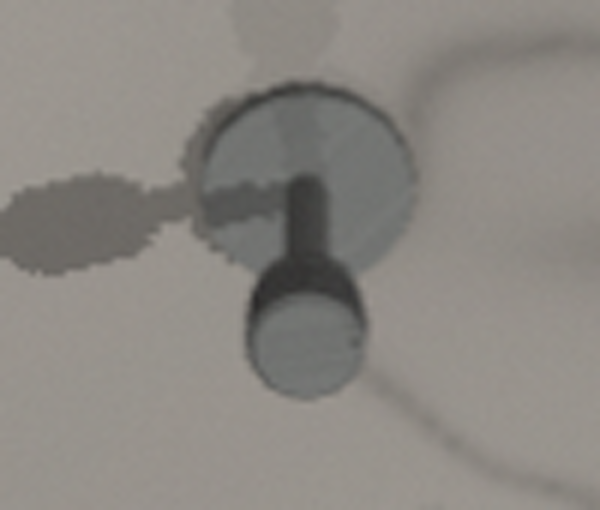

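```bash
python3 steer.py '[[0, 0, 0, -2.5, -21.5, 25, 1], [0, 0, 0, -2.5, -21.5, 25, 1], [0, 0, 0, -2.5, -21.5, 25, 1], [0, 0, 0, -2.5, -21.5, 25, 1], [0, 0, 0, -2.5, -21.5, 25, 1]]' >/dev/null && python3 steer.py '[[0, 0, 0, -2.5, -21.5, 25, 1], [0, 0, 0, -2.5, -21.5, 25, 1], [0, 0, 0.1226, 0, 0, 0, 1], [0, 0, 0.1226, 0, 0, 0, 1], [0, 0, 0.1226, 0, 0, 0, 1]]' >/dev/null && python3 steer.py '[[0, 0, 0.1226, 0, 0, 0, 1], [0, 0, 0.1226, 0, 0, 0, 1], [0, 0, 0.1226, 0, 0, 0, 1], [0, 0, 0.1226, 0, 0, 0, 1], [0, 0, 0.1226, 0, 0, 0, 1]]' >/dev/null && python3 steer.py '[[0, 0, 0.1226, 0, 0, 0, 1], [0, 0, 0.1226, 0, 0, 0, 1], [0, 0, 0.1226, 0, 0, 0, 1], [0, 0, 0.1226, 0, 0, 0, 1], [0, 0, 0.1226, 0, 0, 0, 1]]' >/dev/null && python3 steer.py '[[0, 0, 0.1226, 0, 0, 0, 1], [0, 0, 0.1226, 0, 0, 0, 1], [0, 0, 0.1226, 0, 0, 0, 1], [0, 0, 0.1226, 0, 0, 0, 1], [0, 0, 0.1226, 0, 0, 0, 1]]' && python3 steer.py '[[0, 0, 0, 0, 0, 0, 1], [0, 0, 0, 0, 0, 0, 1]]'
python3 - <<'E'
from rig import r
from h import *
import pickle
np.set_printoptions(precision=2,suppress=True)
s=r.sense();P=r.camera_params("wrist");f=r.grab_frame("wrist")
pickle.dump((s,P,f),open("w2.pkl","wb"));cv2.imwrite("pics/w2.png",f[:,:,::-1])
print(s['eef_pos'],s['tcp_rot'],s['qpos'],s['clock'])
u=proj(P,[470,-334,12])[0];print("pix",u)
x,y=u.astype(int);c=disc(P,f,(x-80,y-80,x+80,y+80));print(c,tool(s,[*c[0],12]))
s1,P1,f1=pickle.load(open("w1.pkl","rb"))
c1=proj(P1,[*disc(P1,f1,(165,130,245,205))[0],12])[0];c2=proj(P,[*c[0],12])[0]
print("tri",tri([(P1,c1),(P,c2)]))
print("head",plane(P1,[(321,282.3)],78),"base",plane(P1,[(321.3,256.3)],8))
print("head in this view",proj(P,[633,-229,78]))
E
```

```text
clock: 4.37
eef_pos: [468.4, -327.6, 150.2]
tcp_rot: [-3.141, 0.0, 0.626]
contact_force: [0.5, -0.4, 0.0]
opening: 1.0
grasp_force: 0.0
clock: 4.53
eef_pos: [468.5, -327.9, 150.2]
tcp_rot: [-3.141, 0.0, 0.635]
contact_force: [0.6, -0.4, 0.7]
opening: 0.998
grasp_force: 0.0
[ 468.52 -327.91  150.25] [-3.14  0.    0.64] [-0.61  0.39  1.84  0.    0.91  0.32] 4.5333
pix [328.83 196.03]
(array([ 471.56, -335.04]), np.float64(31.425984482079517), np.float64(0.6410889439863052), 810) [ -1.78   7.62 138.25]
tri (array([ 470.31, -336.12,    5.84]), [np.float64(0.14256310226300217), np.float64(0.14256310226300783)])
head [[ 635.55 -228.6    78.  ]] base [[ 635.73 -228.4     8.  ]]
head in this view [[ 358.35 -152.81]]
```

View pics/w2.png

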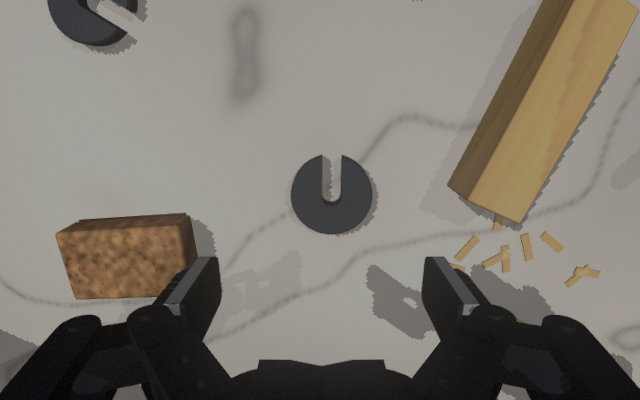

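Weight 1 is at (331,195) with its slot straight up along tool +x. The pads' front corners are at (218,257) and (424,257). I'll measure the tip height of the open fingers from those.

```bash
python3 - <<'E'
from h import *
import pickle
np.set_printoptions(precision=2,suppress=True)
s,P,f=pickle.load(open("w2.pkl","rb"))
R=Ro.from_euler('xyz',s['tcp_rot'])
for uv in((218,257),(424,257),(206,257),(437,257)):
    c,d=ray(P,[uv]);c=R.inv().apply(c-s['eef_pos']);d=R.inv().apply(d[0])
    for Y in(40,42.5,45):
        t=(np.sign(d[1])*Y-c[1])/d[1];print(uv,Y,c+t*d)
E
```

```text
(218, 257) 40 [ 13.38 -40.     0.62]
(218, 257) 42.5 [  9.64 -42.5    8.18]
(218, 257) 45 [  5.89 -45.    15.74]
(424, 257) 40 [12.9  40.    1.33]
(424, 257) 42.5 [ 9.12 42.5   8.96]
(424, 257) 45 [ 5.33 45.   16.6 ]
(206, 257) 40 [ 19.69 -40.   -12.18]
(206, 257) 42.5 [ 16.34 -42.5   -5.41]
(206, 257) 45 [ 12.98 -45.     1.35]
(437, 257) 40 [ 19.77  40.   -12.6 ]
(437, 257) 42.5 [16.41 42.5  -5.84]
(437, 257) 45 [13.05 45.    0.92]
```

```bash
python3 steer.py '[[0, 0, 0, -0.4, 1.6, 24, 1], [0, 0, 0, -0.4, 1.5, 24, 1], [0, 0, 0, -0.4, 1.5, 24, 1], [0, 0, 0, -0.3, 1.5, 24, 1], [0, 0, 0, -0.3, 1.5, 18, 1]]' && python3 steer.py '[[0, 0, 0, 0, 0, 10, 1], [0, 0, 0, 0, 0, 7.7, 1], [0, 0, 0, 0, 0, 0, 1]]' && python3 steer.py '[[0, 0, 0, 0, 0, 0, 0.6], [0, 0, 0, 0, 0, 0, 0.6], [0, 0, 0, 0, 0, 0, 0.6], [0, 0, 0, 0, 0, 0, 0.6], [0, 0, 0, 0, 0, 0, 0.6]]' 50
```

```text
clock: 5.0
eef_pos: [471.1, -335.3, 34.5]
tcp_rot: [-3.14, 0.0, 0.635]
contact_force: [-0.5, 0.3, 0.5]
opening: 1.002
grasp_force: 0.0
clock: 5.25
eef_pos: [471.1, -335.4, 17.5]
tcp_rot: [-3.14, 0.001, 0.633]
contact_force: [0.3, -0.5, -0.6]
opening: 0.998
grasp_force: 0.0
clock: 5.67
eef_pos: [472.3, -336.3, 20.2]
tcp_rot: [3.14, -0.001, 0.631]
contact_force: [-1.0, 1.4, 6.5]
opening: 0.72
grasp_force: 53.9
```

```bash
python3 steer.py '[[0, 0, 0, 0, 0, -10, 0.6], [0, 0, 0, 0, 0, -20, 0.6]]' && python3 steer.py '[[0, 0, 0, 24, 3.6, -15, 0.6], [0, 0, 0, 24, 3.6, -15, 0.6], [0, 0, 0, 24, 3.6, -14, 0.6], [0, 0, 0, 24, 3.6, -14, 0.6], [0, 0, 0, 25, 3.7, -14, 0.6]]' && python3 steer.py '[[0, 0, -0.12, 0, 0, 0, 0.6], [0, 0, 0, 0, 0, 0, 0.6], [0, 0, 0, 0, 0, 0, 0.6]]'
python3 - <<'E'
from rig import r
from h import *
import pickle
np.set_printoptions(precision=2,suppress=True)
s=r.sense();P=r.camera_params("wrist");f=r.grab_frame("wrist")
pickle.dump((s,P,f),open("w3.pkl","wb"));cv2.imwrite("pics/w3.png",f[:,:,::-1])
print(s['eef_pos'],s['tcp_rot'],s['clock'])
print(proj(P,[[635.6,-228.5,78],[635.6,-228.5,8]]))
E
```

```text
clock: 5.83
eef_pos: [470.5, -335.1, 48.1]
tcp_rot: [-3.139, 0.001, 0.631]
contact_force: [-0.2, -0.4, -3.4]
opening: 0.719
grasp_force: 55.9
clock: 6.25
eef_pos: [580.9, -278.6, 122.6]
tcp_rot: [3.141, -0.0, 0.631]
contact_force: [0.2, 0.1, -2.8]
opening: 0.719
grasp_force: 55.9
clock: 6.5
eef_pos: [579.6, -278.9, 121.1]
tcp_rot: [-3.142, 0.0, 0.749]
contact_force: [0.1, 1.0, -2.9]
opening: 0.725
grasp_force: 55.9
[ 579.64 -278.89  121.11] [-3.14  0.    0.75] 6.5
[[323.49  90.47]
 [322.81  91.73]]
```

View pics/w3.png

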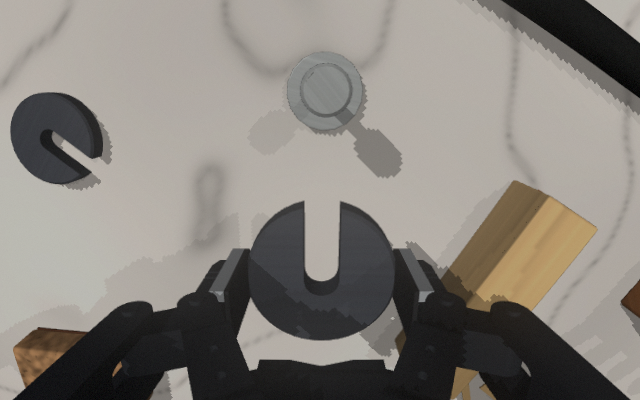

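The head is at (326,91), concentric with its base, and the held weight's slot runs between columns 304 and 340 and opens toward it. I'll compute the offsets.

```bash
python3 - <<'E'
from h import *
import pickle
np.set_printoptions(precision=2,suppress=True)
s,P,f=pickle.load(open("w3.pkl","rb"));s1,P1,f1=pickle.load(open("w1.pkl","rb"))
R=Ro.from_euler('xyz',s['tcp_rot'])
for uv,z in(((326,91),78),((325,91),8)): X=plane(P,[uv],z);print(X,tool(s,X[0]))
print("tri head",tri([(P1,(321,282.3)),(P,(326,91))]))
c,d=ray(P,[(305,250),(340,250),(249,268),(395,268),(322,290)]);c=R.inv().apply(c-s['eef_pos']);d=R.inv().apply(d)
for Z in(4,8,12): print(Z,(c+d*((Z-c[2])/d[:,2])[:,None])[:,:2])
S=disc(P,f,(0,80,110,195));print("W2",S)
E
```

```text
[[ 636.2  -229.49   78.  ]] [75.07  2.33 43.1 ]
[[ 636.9  -229.22    8.  ]] [ 75.78   2.61 113.1 ]
tri head (array([ 636.33, -229.19,   76.42]), [np.float64(0.320854419238655), np.float64(0.3208544192387927)])
4 [[ 14.84  -6.3 ]
 [ 14.81   7.44]
 [  6.88 -28.91]
 [  6.79  29.65]
 [ -3.13   0.36]]
8 [[ 12.96  -6.51]
 [ 12.93   7.68]
 [  4.75 -29.85]
 [  4.65  30.59]
 [ -5.58   0.36]]
12 [[ 11.08  -6.72]
 [ 11.05   7.91]
 [  2.61 -30.78]
 [  2.51  31.54]
 [ -8.04   0.37]]
W2 (array([ 489.05, -112.95]), np.float64(33.844046145482174), np.float64(-1.4236418388959788), 534)
```

```bash
python3 steer.py '[[0, 0, 0, 0, 0.5, 20, 0.6], [0, 0, 0, 0, 0.5, 20, 0.6], [0, 0, 0, 0, 0.4, 20, 0.6], [0, 0, 0, 0, 0.4, 19, 0.6], [0, 0, 0, 0, 0, 0, 0.6]]' && python3 steer.py '[[0, 0, 0, 15, 0, 0, 0.6], [0, 0, 0, 15, 0, 0, 0.6], [0, 0, 0, 15, 0, 0, 0.6], [0, 0, 0, 10, 0, 0, 0.6], [0, 0, 0, 0, 0, 0, 0.6]]' && python3 steer.py '[[0, 0, 0, 7, 0, 0, 0.6], [0, 0, 0, 6, 0, 0, 0.6], [0, 0, 0, 5, 0, 0, 0.6], [0, 0, 0, 0, 0, 0, 0.6], [0, 0, 0, 0, 0, 0, 0.6]]'
python3 - <<'E'
from rig import r
from h import *
s=r.sense();print(s['eef_pos'],tool(s,[636.3,-229.4,78]),s['contact_force'])
E
```

```text
clock: 6.97
eef_pos: [577.7, -279.7, 37.5]
tcp_rot: [-3.135, 0.003, 0.747]
contact_force: [-0.9, 0.5, -2.3]
opening: 0.72
grasp_force: 55.9
clock: 7.38
eef_pos: [624.2, -241.1, 42.7]
tcp_rot: [3.139, -0.002, 0.753]
contact_force: [0.0, -0.1, -2.2]
opening: 0.721
grasp_force: 56.0
clock: 7.8
eef_pos: [634.6, -230.6, 41.5]
tcp_rot: [-3.142, 0.0, 0.751]
contact_force: [-1.5, -0.2, -2.8]
opening: 0.722
grasp_force: 56.0
[ 634.64139691 -230.5937592    41.53728584] [  2.02192995   0.2569957  -36.46301279] [-1.50755511 -0.15199169 -2.78511549]
```

```bash
python3 steer.py '[[0, 0, 0, 0, 0, 4, 0.6], [0, 0, 0, 0, 0, 4, 0.6], [0, 0, 0, 0, 0, 2.5, 0.6], [0, 0, 0, 0, 0, 0, 0.6], [0, 0, 0, 0, 0, 0, 0.6]]' && python3 steer.py '[[0, 0, 0, 0, 0, 0, 0.8], [0, 0, 0, 0, 0, 0, 0.85], [0, 0, 0, 0, 0, 0, 1], [0, 0, 0, 0, 0, 0, 1], [0, 0, 0, 0, 0, 0, 1]]' && python3 steer.py '[[0, 0, 0, 0, 0, -15, 1], [0, 0, 0, 0, 0, -35, 1], [0, 0, 0, 0, 0, -35, 1], [0, 0, 0, -20, 0, -20, 1], [0, 0, 0, -30, 0, 0, 1]]'
python3 - <<'E'
from rig import r
from h import *
import pickle
s=r.sense();P=r.camera_params("wrist");f=r.grab_frame("wrist")
pickle.dump((s,P,f),open("w4.pkl","wb"));cv2.imwrite("pics/w4.png",f[:,:,::-1]);print(s['eef_pos'],s['tcp_rot'])
E
```

```text
clock: 8.22
eef_pos: [634.2, -230.7, 30.6]
tcp_rot: [-3.141, 0.0, 0.751]
contact_force: [0.7, -0.3, -1.1]
opening: 0.718
grasp_force: 56.0
clock: 8.63
eef_pos: [634.8, -230.7, 31.4]
tcp_rot: [3.141, -0.0, 0.751]
contact_force: [0.1, 0.5, -0.1]
opening: 0.998
grasp_force: 0.0
clock: 9.05
eef_pos: [602.3, -265.1, 142.9]
tcp_rot: [3.132, -0.004, 0.754]
contact_force: [0.4, -1.8, 0.6]
opening: 1.001
grasp_force: 0.0
[ 602.31434145 -265.11754858  142.93793616] [ 3.13237669 -0.00445468  0.75353035]
```

View pics/w4.png

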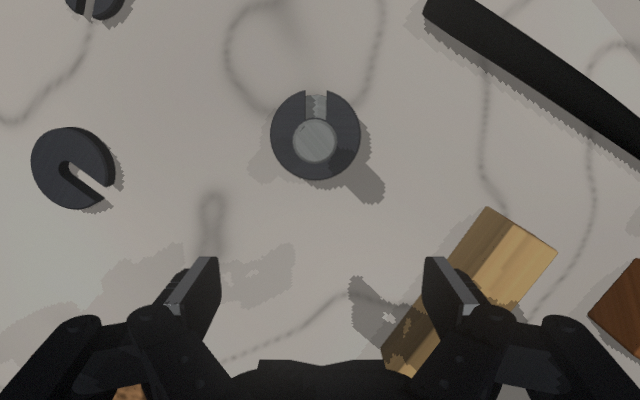

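Weight 1 sits on the hanger, its slot up in the image at (316,105) and the head at (316,140). Next is weight 2, near (75,165).

```bash
python3 steer.py '[[0, 0, 0, 4, -38, -1.5, 1], [0, 0, 0, 4, -38, -1.5, 1], [0, 0, 0, 4, -38, -1.5, 1], [0, 0, 0, 4, -38, -1.5, 1], [0, 0, 0, 4, -38, -1.5, 1]]' >/dev/null && python3 steer.py '[[0, 0, -0.117, 0, 0, 0, 1], [0, 0, -0.117, 0, 0, 0, 1], [0, 0, -0.117, 0, 0, 0, 1], [0, 0, -0.117, 0, 0, 0, 1], [0, 0, -0.117, 0, 0, 0, 1]]' >/dev/null && python3 steer.py '[[0, 0, -0.117, 0, 0, 0, 1], [0, 0, -0.117, 0, 0, 0, 1], [0, 0, 0, 0, 0, 0, 1], [0, 0, 0, 0, 0, 0, 1]]'
python3 - <<'E'
from rig import r
from h import *
import pickle
np.set_printoptions(precision=3,suppress=True)
s=r.sense();P=r.camera_params("wrist");f=r.grab_frame("wrist")
pickle.dump((s,P,f),open("w5.pkl","wb"))
print(s['eef_pos'],s['tcp_rot'],s['qpos'],s['clock'])
x,y=proj(P,[486,-111,12])[0].astype(int);print(x,y);c=disc(P,f,(x-80,max(0,y-70),x+80,y+60));print(c,tool(s,[*c[0],18]))
s1,P1,f1=pickle.load(open("w1.pkl","rb"))
print(tri([(P1,proj(P1,[*disc(P1,f1,(330,85,420,165))[0],12])[0]),(P,proj(P,[*c[0],12])[0])]))
E
```

```text
clock: 10.27
eef_pos: [483.1, -112.3, 144.2]
tcp_rot: [3.141, 0.0, 1.566]
contact_force: [-0.2, -1.1, 0.5]
opening: 0.998
grasp_force: 0.0
[ 483.11  -112.265  144.18 ] [3.141 0.    1.566] [-0.231  0.296  2.003 -0.     0.842 -0.227] 10.2667
324 193
(array([ 485.681, -108.289]), np.float64(31.418254622991103), np.float64(-1.5088738904529027), 835) [  4.004   2.484 126.181]
(array([ 485.749, -109.492,    7.648]), [np.float64(0.04048065224544082), np.float64(0.04048065224552606)])
```

```bash
python3 steer.py '[[0, 0, 0, 4, 2.5, 24, 1], [0, 0, -0.067, 0, 0, 24, 1], [0, 0, 0, 0, 0, 24, 1], [0, 0, 0, 0, 0, 24, 1], [0, 0, 0, 0, 0, 12, 1]]' && python3 steer.py '[[0, 0, 0, 0, 0, 10, 1], [0, 0, 0, 0, 0, 6.7, 1], [0, 0, 0, 0, 0, 0, 1]]' && python3 steer.py '[[0, 0, 0, 0, 0, 0, 0.6], [0, 0, 0, 0, 0, 0, 0.6], [0, 0, 0, 0, 0, 0, 0.6], [0, 0, 0, 0, 0, 0, 0.6], [0, 0, 0, 0, 0, 0, 0.6]]' 50
```

```text
clock: 10.73
eef_pos: [484.4, -108.0, 33.5]
tcp_rot: [-3.139, -0.001, 1.633]
contact_force: [-0.8, -0.5, -0.3]
opening: 0.998
grasp_force: 0.0
clock: 10.98
eef_pos: [485.1, -108.2, 18.1]
tcp_rot: [-3.14, -0.0, 1.636]
contact_force: [-1.2, -0.6, 0.4]
opening: 1.004
grasp_force: 0.0
clock: 11.4
eef_pos: [486.1, -108.4, 20.2]
tcp_rot: [3.14, 0.0, 1.637]
contact_force: [-1.5, 0.0, 6.4]
opening: 0.72
grasp_force: 52.9
```

```bash
python3 steer.py '[[0, 0, 0, 0, 0, -10, 0.6], [0, 0, 0, 0, 0, -24, 0.6], [0, 0, 0, -11, 32.6, -11, 0.6], [0, 0, 0, -11, 32.6, -11, 0.6], [0, 0, 0, -11, 32.6, -11, 0.6]]' && python3 steer.py '[[0, 0, 0, -11, 32.6, -11, 0.6], [0, 0, 0, -11, 32.6, -11, 0.6], [0, 0, 0, -11, 32.6, -11, 0.6], [0, 0, 0.1145, 0, 0, 0, 0.6], [0, 0, 0.1145, 0, 0, 0, 0.6]]' >/dev/null && python3 steer.py '[[0, 0, 0.1145, 0, 0, 0, 0.6], [0, 0, 0.1145, 0, 0, 0, 0.6], [0, 0, 0.1145, 0, 0, 0, 0.6], [0, 0, 0.1145, 0, 0, 0, 0.6], [0, 0, 0, 0, 0, 0, 0.6]]' && python3 steer.py '[[0, 0, 0, 0, 0, 0, 0.6], [0, 0, 0, 0, 0, 0, 0.6]]'
python3 - <<'E'
from rig import r
from h import *
import pickle
np.set_printoptions(precision=2,suppress=True)
s4,P,f=pickle.load(open("w4.pkl","rb"))
g=f[115:165,285:345].max(2);m=(g>95).astype(np.uint8)
n,l,st,c=cv2.connectedComponentsWithStats(m);k=l[25,31]
mm=(l==k).astype(np.uint8); e=cv2.morphologyEx(mm,cv2.MORPH_OPEN,cv2.getStructuringElement(2,(19,19)))
M=cv2.moments(e);uv=(285+M['m10']/M['m00'],115+M['m01']/M['m00']);print(uv,e.sum(),st[k])
H=plane(P,[uv],78)[0];print("head",H)
s=r.sense();print(tool(s,H),s['tcp_rot'],s['eef_pos'])
f=r.grab_frame("wrist");cv2.imwrite("pics/w6.png",f[:,:,::-1])
row=f[270].max(1);d=np.where(np.diff((row[240:410]<75).astype(int)))[0]+240;print(d)
for y in(230,240,250): row=f[y].max(1);print(y,np.where(np.diff((row[220:420]<75).astype(int)))[0]+220)
E
```

```text
clock: 11.82
eef_pos: [586.6, -135.0, 88.3]
tcp_rot: [3.14, 0.0, 1.637]
contact_force: [1.6, 0.3, -3.3]
opening: 0.723
grasp_force: 56.1
clock: 12.65
eef_pos: [684.9, -161.1, 120.0]
tcp_rot: [3.141, -0.0, 0.945]
contact_force: [0.9, -0.0, -1.7]
opening: 0.719
grasp_force: 56.1
clock: 12.82
eef_pos: [685.0, -161.2, 119.5]
tcp_rot: [3.141, -0.0, 0.954]
contact_force: [-0.1, 0.2, -2.0]
opening: 0.718
grasp_force: 56.1
(314.0572082379863, 140.53241800152554) 1311 [   8    4   42   43 1363]
head [ 636.75 -228.55   78.  ]
[-82.9   -0.39  41.48] [ 3.14 -0.    0.95] [ 685.02 -161.17  119.49]
[304 336]
230 [260 267 280 281 288 289 295 296 302 303 305 306 310 311 314 315 316 321
 322 326 328 329 331 332 336 338 340 342 343 344 356 357 373 381]
240 [254 263 268 270 272 288 289 303 304 340 341 349 350 352 353 354 355 356
 357 360 361 364 366 368 370 372 381 387]
250 [243 249 250 256 257 267 270 271 275 354 355 377 378 383 384 391 392 399]
```

```bash
python3 steer.py '[[0, 0, 0, 0, -0.4, 20, 0.6], [0, 0, 0, 0, 0, 20, 0.6], [0, 0, 0, 0, 0, 20, 0.6], [0, 0, 0, 0, 0, 9, 0.6], [0, 0, 0, 0, 0, 0, 0.6]]' && python3 steer.py '[[0, 0, 0, -15, 0, 0, 0.6], [0, 0, 0, -15, 0, 0, 0.6], [0, 0, 0, -15, 0, 0, 0.6], [0, 0, 0, -12, 0, 0, 0.6], [0, 0, 0, 0, 0, 0, 0.6]]' && python3 steer.py '[[0, 0, 0, -7, 0, 0, 0.6], [0, 0, 0, -6, 0, 0, 0.6], [0, 0, 0, -6, 0, 0, 0.6], [0, 0, 0, -5, 0, 0, 0.6], [0, 0, 0, 0, 0, 0, 0.6]]'
python3 - <<'E'
from rig import r
from h import *
s=r.sense();print(s['eef_pos'],tool(s,[636.5,-229,78]),s['contact_force'])
E
```

```text
clock: 13.28
eef_pos: [683.0, -160.5, 47.4]
tcp_rot: [-3.138, 0.002, 0.951]
contact_force: [-0.4, -0.4, -2.7]
opening: 0.72
grasp_force: 56.1
clock: 13.7
eef_pos: [649.9, -210.2, 50.7]
tcp_rot: [3.141, 0.001, 0.948]
contact_force: [-0.3, 0.4, -3.1]
opening: 0.722
grasp_force: 56.2
clock: 14.12
eef_pos: [637.0, -227.5, 49.8]
tcp_rot: [-3.141, 0.0, 0.95]
contact_force: [-0.4, 0.0, -2.9]
opening: 0.72
grasp_force: 56.2
[ 637.0357945  -227.50666542   49.83209465] [ -1.53536786   0.42557836 -28.16752641] [-0.38268925  0.0345116  -2.91452242]
```

```bash
python3 steer.py '[[0, 0, 0, 0, 0, 4, 0.6], [0, 0, 0, 0, 0, 3.5, 0.6], [0, 0, 0, 0, 0, 0, 0.6], [0, 0, 0, 0, 0, 0, 0.6]]' && python3 steer.py '[[0, 0, 0, 0, 0, 0, 0.8], [0, 0, 0, 0, 0, 0, 0.85], [0, 0, 0, 0, 0, 0, 1], [0, 0, 0, 0, 0, 0, 1], [0, 0, 0, 0, 0, 0, 1]]' && python3 steer.py '[[0, 0, 0, 0, 0, -15, 1], [0, 0, 0, 0, 0, -35, 1], [0, 0, 0, 0, 0, -35, 1], [0, 0, 0, -15, 0, -35, 1], [0, 0, 0, 0, 0, 0, 1]]'
python3 - <<'E'
from rig import r
from h import *
import pickle
np.set_printoptions(precision=3,suppress=True)
s=r.sense();P=r.camera_params("wrist");f=r.grab_frame("wrist")
pickle.dump((s,P,f),open("w7.pkl","wb"));cv2.imwrite("pics/w7.png",f[:,:,::-1]);print(s['eef_pos'],s['tcp_rot'])
x,y=proj(P,[636.5,-229,32])[0].astype(int);hx,hy=proj(P,[636.5,-229,78])[0].astype(int);print(x,y,hx,hy)
print(disc(P,f,(x-75,y-75,x+75,y+60),32))
g=f[hy-30:hy+30,hx-30:hx+30].max(2);m=(g>95).astype(np.uint8)
e=cv2.morphologyEx(m,cv2.MORPH_OPEN,cv2.getStructuringElement(2,(21,21)));n,l,st,c=cv2.connectedComponentsWithStats(e);print(st[1:],c[1:])
for q in c[1:]: 
    H=plane(P,[q+[hx-30,hy-30]],78)[0];print(H,tool(s,H))
E
```

```text
clock: 14.45
eef_pos: [637.5, -226.4, 41.8]
tcp_rot: [-3.141, 0.0, 0.95]
contact_force: [0.4, -0.4, -2.6]
opening: 0.721
grasp_force: 56.1
clock: 14.87
eef_pos: [637.9, -226.9, 42.7]
tcp_rot: [3.141, -0.0, 0.95]
contact_force: [0.3, -0.6, 0.5]
opening: 0.997
grasp_force: 0.0
clock: 15.28
eef_pos: [631.8, -241.7, 171.2]
tcp_rot: [3.131, -0.002, 0.95]
contact_force: [1.3, -0.7, 0.5]
opening: 1.001
grasp_force: 0.0
[ 631.806 -241.68   171.229] [ 3.131 -0.002  0.95 ]
314 176 313 192
(array([ 637.372, -226.906]), np.float64(31.586838996833468), np.float64(-2.212947094989919), 1036)
[[ 13  13  35  34 937]
 [  0  42  22  18 272]
 [ 40  44  20  16 227]] [[30.196 29.435]
 [ 8.496 52.684]
 [51.159 53.335]]
[ 636.758 -228.009   78.   ] [13.813 -4.944 93.209]
[ 616.048 -232.431   78.   ] [ -1.832 -19.213  93.022]
[ 638.324 -249.099   78.   ] [-2.429  8.6   93.324]
```

View pics/w7.png

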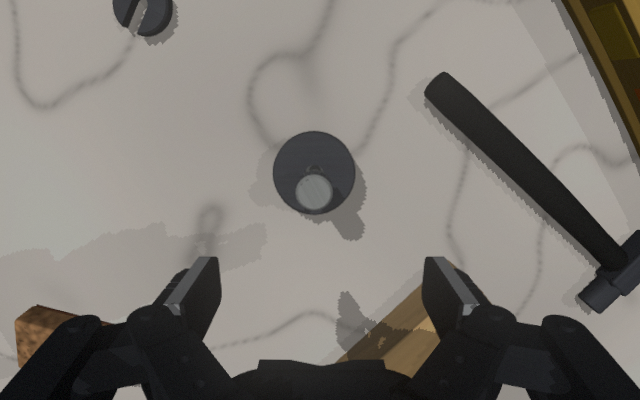

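The stack is complete: upper weight centred at (314,172) with its slot under the head (316,192), and head and stack are concentric to within about 2 mm. Next I grip the head.

```bash
python3 steer.py '[[0, 0, 0, 5, -2, 20, 1], [0, 0, 0, 5, -2, 20, 1], [0, 0, 0, 3.5, -0.7, 20, 1], [0, 0, 0, 0, 0, 18, 1], [0, 0, 0, 0, 0, 0, 1]]' 80
python3 - <<'E'
from rig import r
from h import *
s=r.sense();print(tool(s,[636.6,-228.6,83.5]))
E
```

```text
clock: 15.75
eef_pos: [630.3, -224.0, 80.4]
tcp_rot: [-3.135, 0.002, 0.95]
contact_force: [-1.5, 1.1, -1.6]
opening: 1.0
grasp_force: 0.0
[-0.11151793  7.77868396 -3.11384974]
```

```bash
python3 steer.py '[[0, 0, 0, 0, 0, 0, 1], [0, 0, 0, 0, 0, 0, 1], [0, 0, 0, 0, 0, 0, 1]]'
python3 - <<'E'
from rig import r
from h import *
s=r.sense();print(tool(s,[636.6,-228.6,83.5]),s['qpos'],s['qvel'])
P=r.camera_params("wrist");f=r.grab_frame("wrist");hx,hy=proj(P,[636.6,-228.6,78])[0].astype(int);print(hx,hy)
cv2.imwrite("pics/w8.png",f[:,:,::-1])
g=f[hy-60:hy+60,hx-60:hx+60].max(2);m=(g>95).astype(np.uint8)
e=cv2.morphologyEx(m,cv2.MORPH_OPEN,cv2.getStructuringElement(2,(31,31)));n,l,st,c=cv2.connectedComponentsWithStats(e);print(st[1:])
for q in c[1:]: 
    H=plane(P,[q+[hx-60,hy-60]],78)[0];print(H,tool(s,H))
E
```

```text
clock: 16.0
eef_pos: [633.7, -225.7, 85.8]
tcp_rot: [3.14, -0.001, 0.95]
contact_force: [0.9, -0.5, -0.8]
opening: 0.998
grasp_force: 0.0
[-0.71753978  4.05392452  2.29180931] [-3.44315718e-01  6.04814936e-01  1.64178566e+00  3.27039194e-06
  8.93110817e-01  2.76645863e-01] [ 0.00051209 -0.00453029 -0.00066002  0.0014247  -0.00280423 -0.00165831]
330 280
[[   0   34  120   86 8971]]
[ 630.5250227  -237.01536163   78.        ] [-11.09928272   3.99930913   7.78636037]
```

```bash
python3 steer.py '[[0, 0, 0, -0.7, 4, 2, 1], [0, 0, 0, 0, 0, 0, 1]]' && python3 steer.py '[[0, 0, 0, 0, 0, 0, 0.1], [0, 0, 0, 0, 0, 0, 0.1], [0, 0, 0, 0, 0, 0, 0.1], [0, 0, 0, 0, 0, 0, 0.1], [0, 0, 0, 0, 0, 0, 0.1]]' 80 && python3 steer.py '[[0, 0, 0, 0, 0, 0, 0.1], [0, 0, 0, 0, 0, 0, 0.1], [0, 0, 0, 0, 0, 0, 0.1]]'
python3 - <<'E'
from rig import r
from h import *
s=r.sense();print(tool(s,[636.6,-228.6,83.5]))
f=r.grab_frame("wrist");cv2.imwrite("pics/w9.png",f[:,:,::-1])
E
```

```text
clock: 16.22
eef_pos: [636.6, -228.8, 83.0]
tcp_rot: [3.14, -0.0, 0.95]
contact_force: [-0.7, -0.6, -0.3]
opening: 0.999
grasp_force: 0.0
clock: 16.63
eef_pos: [635.8, -228.2, 82.4]
tcp_rot: [-3.142, -0.0, 0.95]
contact_force: [0.7, -0.8, 0.2]
opening: 0.296
grasp_force: 0.8
clock: 16.88
eef_pos: [636.2, -228.4, 82.7]
tcp_rot: [3.141, -0.0, 0.95]
contact_force: [1.4, -1.3, 2.1]
opening: 0.247
grasp_force: 78.3
[ 0.077132    0.46099623 -0.7956298 ]
```

```bash
python3 steer.py '[[0, 0, 0, 0, 0, -8, 0.1], [0, 0, 0, 0, 0, -20, 0.1], [0, 0, 0, 0, 0, -30, 0.1], [0, 0, 0, 0, 0, -30, 0.1], [0, 0, 0, 0, 0, -30, 0.1]]' && python3 steer.py '[[0, 0, 0, 3, -8, -14, 0.1], [0, 0, 0, 6, -16, 0, 0.1], [0, 0, 0, 9, -22, 0, 0.1], [0, 0, 0, 9, -23, 0, 0.1], [0, 0, 0, 9, -23, 0, 0.1]]' && python3 steer.py '[[0, 0, 0, 9, -23, 0, 0.1], [0, 0, 0, 9, -23, 0, 0.1], [0, 0, 0, 9, -23, 0, 0.1], [0, 0, 0, 9, -23, 0, 0.1], [0, 0, 0, 9, -23, 0, 0.1]]' >/dev/null && python3 steer.py '[[0, 0, 0, 9, -23, 0, 0.1], [0, 0, 0, 9, -23, 0, 0.1], [0, 0, 0, 9, -23, 0, 0.1], [0, 0, 0, 9, -23, 0, 0.1], [0, 0, 0, 9, -22, 0, 0.1]]' >/dev/null && python3 steer.py '[[0, 0, 0, 9, -22, 0, 0.1], [0, 0, 0, 9, -20, 0, 0.1], [0, 0, 0, 7, -16, 0, 0.1], [0, 0, 0, 5, -9, 0, 0.1], [0, 0, 0, 0, 0, 0, 0.1]]' && python3 steer.py '[[0, 0, 0, 0, 0, 0, 0.1], [0, 0, 0, 0, 0, 0, 0.1], [0, 0, 0, 0, 0, 0, 0.1]]'
python3 - <<'E'
from rig import r
from h import *
import pickle
s=r.sense();P=r.camera_params("wrist");f=r.grab_frame("wrist")
pickle.dump((s,P,f),open("w10.pkl","wb"));cv2.imwrite("pics/w10.png",f[:,:,::-1]);print(s['eef_pos'],s['tcp_rot'],s['qpos'])
for n in("scene","side"): cv2.imwrite(f"pics/{n}10.png",r.grab_frame(n)[:,:,::-1])
print(proj(P,[450,209,173]))
E
```

```text
clock: 17.35
eef_pos: [634.2, -227.5, 200.3]
tcp_rot: [-3.138, 0.001, 0.95]
contact_force: [0.2, 0.1, -7.1]
opening: 0.243
grasp_force: 79.4
clock: 17.77
eef_pos: [579.4, -143.8, 212.9]
tcp_rot: [-3.138, 0.001, 0.95]
contact_force: [-0.1, 0.6, -6.9]
opening: 0.242
grasp_force: 79.4
clock: 19.02
eef_pos: [408.9, 125.5, 213.7]
tcp_rot: [-3.14, 0.001, 0.952]
contact_force: [-0.1, -0.3, -7.4]
opening: 0.245
grasp_force: 79.4
clock: 19.27
eef_pos: [411.2, 123.8, 214.2]
tcp_rot: [3.142, 0.0, 0.949]
contact_force: [0.3, -0.1, -6.4]
opening: 0.244
grasp_force: 79.4
[411.16282166 123.78811018 214.23149407] [3.14153104e+00 3.67562653e-04 9.49402574e-01] [ 2.89148045e-01  9.21271064e-02  2.07168778e+00 -3.30477710e-04
  9.78030320e-01  9.10726445e-01]
[[279.30901558  51.46996799]]
```

```bash
python3 - <<'E'
import cv2
f=cv2.imread("pics/w10.png")[0:225,150:450];cv2.imwrite("pics/w10c.png",cv2.resize(f,(800,600),interpolation=cv2.INTER_CUBIC))
E
```

```text
(no output)
```

View pics/w10c.png

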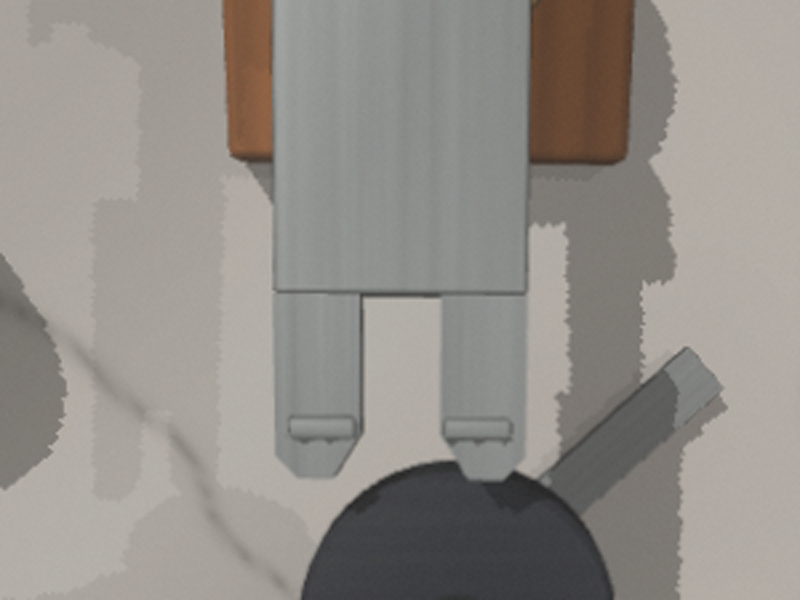

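The fork is at crop rows 293 to 478 (notch 361 to 441, outer edges 274 and 527), already parallel to the tool's x. The held stack, dark at column 458, is off to the right of it. I'll compute positions.

```bash
python3 - <<'E'
from h import *
import pickle
np.set_printoptions(precision=2,suppress=True)
s,P,f=pickle.load(open("w10.pkl","rb"))
k=np.array([150,0])
pts={"L":(274,293),"R":(527,293),"nl":(361,400),"nr":(441,400),"inner":(401,296),"tip":(400.5,478),"tl":(275,455),"tr":(524.5,455)}
u={n:np.array(v)/2.6667+k for n,v in pts.items()}
for z in(168,172.7,177):
    W={n:plane(P,[v],z)[0] for n,v in u.items()};d=lambda a,b:np.linalg.norm(W[a]-W[b])
    print(z,"w",d("L","R"),d("nl","nr"),d("tl","tr"),"len",d("inner","tip"))
c=(u["inner"]*.75+u["tip"]*.25);X=plane(P,[c],172.7)[0];print("seat",X,"tool",tool(s,X))
mid=(plane(P,[u["L"]],172.7)[0]+plane(P,[u["R"]],172.7)[0])/2;m2=(plane(P,[u["tl"]],172.7)[0]+plane(P,[u["tr"]],172.7)[0])/2
a=mid-m2;print("heading",np.arctan2(a[1],a[0]),"yaw",s['tcp_rot'][2])
for n in("L","R","nl","nr","tl","tr"):print(n,tool(s,plane(P,[u[n]],172.7)[0]))
E
```

```text
168 w 44.488838615457894 14.472126025625569 45.93336104951139 len 32.88682912926126
172.7 w 43.23549130628663 14.064414770922149 44.639318402765504 len 31.960335651816024
177 w 42.08881185321503 13.691402346406257 43.45540704510436 len 31.112692683089538
seat [437.61 176.84 172.7 ] tool [58.55 -9.39 41.51]
heading 0.9270062617860135 yaw 0.9494025735228706
L [ 66.89 -30.97  41.51]
R [66.71 12.27 41.51]
nl [ 48.4  -16.58  41.51]
nr [48.36 -2.51 41.51]
tl [ 38.58 -32.3   41.52]
tr [38.48 12.34 41.52]
```

```bash
python3 steer.py '[[0, 0, 0.013, 0, -3, 1, 0.1], [0, 0, 0, 0, -4, 2, 0.1], [0, 0, 0, 0, -2.9, 1, 0.1], [0, 0, 0, 0, 0, 0, 0.1], [0, 0, 0, 0, 0, 0, 0.1]]' && python3 steer.py '[[0, 0, 0, 6, 0, 0, 0.1], [0, 0, 0, 8, 0, 0, 0.1], [0, 0, 0, 8, 0, 0, 0.1], [0, 0, 0, 6, 0, 0, 0.1], [0, 0, 0, 0, 0, 0, 0.1]]'
python3 - <<'E'
from rig import r
from h import *
import pickle
np.set_printoptions(precision=2,suppress=True)
s=r.sense();print(s['eef_pos'],tool(s,[437.6,176.8,172.7]),s['contact_force'])
P=r.camera_params("wrist");f=r.grab_frame("wrist");pickle.dump((s,P,f),open("w11.pkl","wb"));cv2.imwrite("pics/w11.png",f[:,:,::-1])
# fork edges: predicted columns and horizontal gradient peaks near them, at points 0..-12 mm along the notch
R=Ro.from_euler('xyz',s['tcp_rot']);g=cv2.GaussianBlur(f,(3,3),0).astype(float).mean(2)
c=np.array([437.6,176.8,172.7]);h=.936;ax=np.array([np.cos(h),np.sin(h),0]);ay=np.array([ax[1],-ax[0],0])
for x in(6,0,-6):
    for y in(-22,-7,7,22):
        u=proj(P,c+x*ax+y*ay-[0,0,.15*x])[0];r0=int(round(u[1]));
        if not 0<=r0<400: print(x,y,u);continue
        c0=int(u[0]);w=np.gradient(g[r0])[c0-10:c0+11];k=np.argmax(abs(w));print(x,y,u,c0-10+k,w[k].round(1))
E
```

```text
clock: 19.83
eef_pos: [402.6, 130.3, 210.2]
tcp_rot: [-3.141, 0.0, 0.937]
contact_force: [-0.3, -0.7, -7.3]
opening: 0.246
grasp_force: 79.4
clock: 20.25
eef_pos: [420.9, 154.1, 210.6]
tcp_rot: [3.141, -0.001, 0.938]
contact_force: [-0.1, -0.1, -7.4]
opening: 0.244
grasp_force: 79.4
[420.91 154.1  210.58] [28.12  0.   37.92] [-0.14 -0.11 -7.41]
6 -22 [274.3  180.98] 273 -13.0
6 -7 [306.01 180.96] 305 -30.3
6 7 [335.66 180.95] 335 26.8
6 22 [367.38 180.97] 368 -9.5
0 -22 [274.54 193.71] 274 -13.5
0 -7 [306.09 193.7 ] 305 -29.0
0 7 [335.59 193.7 ] 335 20.5
0 22 [367.15 193.7 ] 370 -8.5
-6 -22 [274.78 206.31] 268 -31.8
-6 -7 [306.17 206.32] 305 -26.5
-6 7 [335.52 206.31] 335 20.7
-6 22 [366.91 206.3 ] 366 -30.2
```

```bash
python3 steer.py '[[0, 0, 0, 6, -0.5, 0, 0.1], [0, 0, 0, 7, 0, 0, 0.1], [0, 0, 0, 6, 0, 0, 0.1], [0, 0, 0, 0, 0, 0, 0.1]]' && python3 steer.py '[[0, 0, 0, 4, 0, 1, 0.1], [0, 0, 0, 3, 0, 1, 0.1], [0, 0, 0, 2, 0, 1, 0.1], [0, 0, 0, 0, 0, 0, 0.1], [0, 0, 0, 0, 0, 0, 0.1]]'
python3 - <<'E'
from rig import r
from h import *
s=r.sense();print(s['eef_pos'],tool(s,[437.6,176.8,172.7]),s['contact_force'])
E
```

```text
clock: 20.63
eef_pos: [431.6, 169.5, 210.6]
tcp_rot: [3.141, -0.002, 0.937]
contact_force: [-0.0, -0.4, -6.5]
opening: 0.245
grasp_force: 79.4
clock: 21.05
eef_pos: [435.6, 175.6, 207.2]
tcp_rot: [-3.141, 0.0, 0.937]
contact_force: [0.0, -0.2, -5.6]
opening: 0.245
grasp_force: 79.4
[435.56438847 175.61382486 207.22511926] [ 2.17430027  0.94427537 34.52412704] [ 0.0415757  -0.20009274 -5.61775158]
```

```bash
python3 steer.py '[[0, 0, 0, 1, 0.5, 1, 0.1], [0, 0, 0, 1, 0.4, 1, 0.1], [0, 0, 0, 0, 0, 1.5, 0.1], [0, 0, 0, 0, 0, 1.5, 0.1], [0, 0, 0, 0, 0, 0, 0.1]]' && python3 steer.py '[[0, 0, 0, -0.6, 0, 3, 0.1], [0, 0, 0, -0.6, 0, 3, 0.1], [0, 0, 0, -0.6, 0, 3, 0.1], [0, 0, 0, 0, 0, 0, 0.1], [0, 0, 0, 0, 0, 0, 0.1]]'
python3 - <<'E'
from rig import r
from h import *
s=r.sense();print(s['eef_pos'],s['contact_force'],s['wrist_torque'])
P=r.camera_params("wrist");f=r.grab_frame("wrist");cv2.imwrite("pics/w12.png",f[:,:,::-1])
E
```

```text
clock: 21.47
eef_pos: [437.6, 176.8, 202.3]
tcp_rot: [-3.141, -0.0, 0.937]
contact_force: [-0.9, 0.6, -4.1]
opening: 0.244
grasp_force: 79.7
clock: 21.88
eef_pos: [436.4, 175.2, 193.2]
tcp_rot: [-3.141, 0.0, 0.937]
contact_force: [0.2, 1.5, -4.1]
opening: 0.241
grasp_force: 79.7
[436.35861313 175.23445097 193.15668819] [ 0.19670104  1.54789017 -4.08537217] [ 0.21630961  0.15058728 -0.08503885]
```

```bash
python3 steer.py '[[0, 0, 0, -0.5, 0, 3, 0.1], [0, 0, 0, -0.5, 0, 3, 0.1], [0, 0, 0, -0.5, 0, 3, 0.1], [0, 0, 0, -0.4, 0, 3, 0.1], [0, 0, 0, 0, 0, 0, 0.1]]' && python3 steer.py '[[0, 0, 0, -0.4, 0, 3, 0.1], [0, 0, 0, -0.3, 0, 3, 0.1], [0, 0, 0, -0.3, 0, 3, 0.1], [0, 0, 0, -0.3, 0, 2, 0.1], [0, 0, 0, 0, 0, 0, 0.1]]' && python3 steer.py '[[0, 0, 0, -0.2, 0, 2, 0.1], [0, 0, 0, -0.2, 0, 2, 0.1], [0, 0, 0, 0, 0, 0, 0.1], [0, 0, 0, 0, 0, 0, 0.1]]'
```

```text
clock: 22.35
eef_pos: [435.1, 173.6, 180.7]
tcp_rot: [-3.141, 0.001, 0.937]
contact_force: [-1.1, 1.4, -4.1]
opening: 0.242
grasp_force: 79.7
clock: 22.77
eef_pos: [434.5, 172.6, 169.9]
tcp_rot: [-3.141, 0.0, 0.937]
contact_force: [-1.3, 1.0, -4.3]
opening: 0.241
grasp_force: 79.7
clock: 23.1
eef_pos: [434.4, 172.4, 166.3]
tcp_rot: [-3.142, 0.0, 0.937]
contact_force: [-2.3, 1.8, -4.8]
opening: 0.242
grasp_force: 79.7
```

Still unsupported by the inlay; I'll continue gently.

```bash
python3 steer.py '[[0, 0, 0, -0.1, 0, 1.5, 0.1], [0, 0, 0, -0.1, 0, 1, 0.1], [0, 0, 0, 0, 0, 0, 0.1], [0, 0, 0, 0, 0, 0, 0.1]]' && python3 steer.py '[[0, 0, 0, 0, 0, 1, 0.1], [0, 0, 0, 0, 0, 1, 0.1], [0, 0, 0, 0, 0, 0, 0.1], [0, 0, 0, 0, 0, 0, 0.1]]'
```

```text
clock: 23.43
eef_pos: [434.3, 172.2, 163.8]
tcp_rot: [-3.142, 0.0, 0.937]
contact_force: [-1.9, 1.5, -4.3]
opening: 0.242
grasp_force: 79.7
clock: 23.77
eef_pos: [434.2, 172.2, 161.8]
tcp_rot: [-3.142, 0.0, 0.937]
contact_force: [-2.1, 1.6, -3.8]
opening: 0.246
grasp_force: 79.7
```

```bash
python3 steer.py '[[0, 0, 0, 0, 0, 1, 0.1], [0, 0, 0, 0, 0, 0, 0.1], [0, 0, 0, 0, 0, 0, 0.1]]' && python3 steer.py '[[0, 0, 0, 0, 0, 1, 0.1], [0, 0, 0, 0, 0, 0, 0.1], [0, 0, 0, 0, 0, 0, 0.1]]'
```

```text
clock: 24.02
eef_pos: [434.2, 172.1, 160.8]
tcp_rot: [-3.142, 0.0, 0.937]
contact_force: [-2.5, 0.7, -3.5]
opening: 0.245
grasp_force: 79.7
clock: 24.27
eef_pos: [434.2, 172.1, 159.8]
tcp_rot: [-3.142, 0.0, 0.937]
contact_force: [-2.2, 0.0, -3.9]
opening: 0.241
grasp_force: 79.7
```

```bash
python3 steer.py '[[0, 0, 0, 0, 0, 1, 0.1], [0, 0, 0, 0, 0, 0, 0.1], [0, 0, 0, 0, 0, 0, 0.1]]' && python3 steer.py '[[0, 0, 0, 0, 0, 1, 0.1], [0, 0, 0, 0, 0, 0, 0.1], [0, 0, 0, 0, 0, 0, 0.1]]'
python3 - <<'E'
from rig import r
import cv2
for n in("scene","side"): cv2.imwrite(f"pics/{n}13.png",r.grab_frame(n)[:,:,::-1])
E
```

```text
clock: 24.52
eef_pos: [434.3, 172.2, 159.2]
tcp_rot: [3.142, -0.0, 0.937]
contact_force: [-3.9, 0.0, 2.0]
opening: 0.245
grasp_force: 80.5
clock: 24.77
eef_pos: [434.5, 172.3, 158.8]
tcp_rot: [3.141, -0.0, 0.937]
contact_force: [-6.6, -0.3, 11.9]
opening: 0.246
grasp_force: 81.6
```

```bash
python3 steer.py '[[0, 0, 0, -0.3, -0.4, -1, 0.1], [0, 0, 0, 0, 0, 0, 0.1], [0, 0, 0, 0, 0, 0, 0.1]]'
```

```text
clock: 25.12
eef_pos: [434.2, 172.3, 159.1]
tcp_rot: [3.141, -0.001, 0.937]
contact_force: [-2.8, -0.7, 3.2]
opening: 0.244
grasp_force: 80.6
```

```bash
python3 steer.py '[[0, 0, 0, 0, 0, 0, 0.24], [0, 0, 0, 0, 0, 0, 0.26], [0, 0, 0, 0, 0, 0, 0.29], [0, 0, 0, 0, 0, 0, 0.33], [0, 0, 0, 0, 0, 0, 0.4]]' 20 && python3 steer.py '[[0, 0, 0, 0, 0, 0, 0.5], [0, 0, 0, 0, 0, 0, 0.6], [0, 0, 0, 0, 0, 0, 0.6]]' && python3 steer.py '[[0, 0, 0, 0, 0, -5, 0.6], [0, 0, 0, 0, 0, -15, 0.6], [0, 0, 0, 0, 0, -25, 0.6], [0, 0, 0, 0, 0, -30, 0.6], [0, 0, 0, 0, 0, 0, 0.6]]' && python3 steer.py '[[0, 0, 0, -15, 0, -30, 0.6], [0, 0, 0, -15, 0, 0, 0.6], [0, 0, 0, 0, 0, 0, 0.6], [0, 0, 0, 0, 0, 0, 0.6], [0, 0, 0, 0, 0, 0, 0.6]]'
python3 - <<'E'
from rig import r
from h import *
import pickle
s=r.sense();P=r.camera_params("wrist");f=r.grab_frame("wrist");cv2.imwrite("pics/w14.png",f[:,:,::-1]);pickle.dump((s,P,f),open("w14.pkl","wb"))
print(s['eef_pos']);h=proj(P,[434.3,172.2,157])[0];print("head pred",h)
x,y=h.astype(int);g=cv2.medianBlur(f[y-45:y+45,x-60:x+60],3);gr=cv2.cvtColor(g,cv2.COLOR_RGB2GRAY)
print(cv2.HoughCircles(gr,cv2.HOUGH_GRADIENT,1,20,param1=80,param2=10,minRadius=14,maxRadius=26),x-60,y-45)
b=[r.grab_frame(n) for n in("scene","side")]
for n,i in zip(("scene","side"),b): cv2.imwrite(f"pics/{n}14.png",i[:,:,::-1]); d=cv2.absdiff(i,cv2.cvtColor(cv2.imread(f"pics/{n}13.png"),4)).max(2); 
E
```

```text
clock: 25.53
eef_pos: [434.2, 172.3, 158.9]
tcp_rot: [3.141, -0.001, 0.937]
contact_force: [-0.1, 0.5, -0.4]
opening: 0.401
grasp_force: 0.0
clock: 25.78
eef_pos: [433.9, 172.2, 158.9]
tcp_rot: [3.141, -0.0, 0.937]
contact_force: [0.3, 0.8, 0.3]
opening: 0.599
grasp_force: 0.0
clock: 26.2
eef_pos: [436.3, 173.2, 239.0]
tcp_rot: [3.138, -0.006, 0.937]
contact_force: [0.8, -0.5, -0.0]
opening: 0.598
grasp_force: 0.0
clock: 26.62
eef_pos: [416.0, 148.1, 263.4]
tcp_rot: [-3.141, 0.0, 0.937]
contact_force: [-0.2, 0.0, -0.1]
opening: 0.604
grasp_force: 0.0
[415.98753099 148.08642074 263.40067847]
head pred [321.72596106 162.12206618]
[[[59.5 43.5 16. ]
  [79.5 46.5 21.7]]] 261 117
```

```bash
python3 steer.py '[[0, 0, 0, 0, 0, 0, 0.6], [0, 0, 0, 0, 0, 0, 0.6], [0, 0, 0, 0, 0, 0, 0.6], [0, 0, 0, 0, 0, 0, 0.6], [0, 0, 0, 0, 0, 0, 0.6]]' >/dev/null; python3 - <<'E'
from rig import r
from h import *
s=r.sense();P=r.camera_params("wrist");f=r.grab_frame("wrist")
h=.937;ax=np.array([np.cos(h),np.sin(h),0]);ay=np.array([ax[1],-ax[0],0]);g=cv2.GaussianBlur(f,(3,3),0).astype(float).mean(2)
for x in(18,-17):
  for y in(-22,22):
    u=proj(P,np.array([434.3,172.2,129.5])+x*ax+y*ay)[0];c0,r0=int(round(u[0])),int(round(u[1]));w=np.gradient(g[r0])[c0-10:c0+11];k=np.argmax(abs(w));print(x,y,u.round(1),c0-10+k,w[k].round(1))
gr=cv2.cvtColor(f,cv2.COLOR_RGB2GRAY)[115:210,260:385];print(cv2.HoughCircles(gr,cv2.HOUGH_GRADIENT,1,40,param1=80,param2=8,minRadius=16,maxRadius=21))
# side view: change between pressed-by-robot (13) and released, and cup region start->now
side=r.grab_frame("side");a=cv2.imread("pics/side13.png")[:,:,::-1];o=cv2.imread("pics/side0.png")[:,:,::-1]
for n,b in(("13",a),("0",o)):
    d=(cv2.absdiff(side,np.ascontiguousarray(b)).max(2)>40)
    print(n,{k:int(d[y0:y1,x0:x1].sum()) for k,(x0,y0,x1,y1) in dict(fork=(250,120,300,180),cupside=(285,145,310,180),cw=(278,98,302,125),small=(328,220,350,240),sand=(260,290,305,325),offc=(370,295,430,345),glue=(372,168,400,212),chisel=(225,208,260,240),spare=(190,160,225,195)).items()})
E
```

```text
18 -22 [291.3 130.6] 286 -34.7
18 22 [351.9 130.5] 351 -24.8
-17 -22 [292.4 177.5] 292 -10.5
-17 22 [350.8 177.4] 352 6.2
[[[ 60.5  45.5  18.2]
  [100.5  44.5  18.2]]]
13 {'fork': 1086, 'cupside': 0, 'cw': 0, 'small': 0, 'sand': 451, 'offc': 0, 'glue': 0, 'chisel': 0, 'spare': 0}
0 {'fork': 979, 'cupside': 11, 'cw': 154, 'small': 0, 'sand': 524, 'offc': 0, 'glue': 0, 'chisel': 0, 'spare': 0}
```

```bash
python3 -c "
from rig import r
print(r.sign_off())"
```

```text
the job is handed in; nothing more can be done
None
```

I stacked both weights on the hanger with their slots about 170° apart, hung it in the notch, eased the press arm down until the foot rested on the inlay, and signed off with the robot clear; camera checks before sign-off showed the arm still down and the hanger in place, though no pass/fail verdict came back.

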